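# Stand the fallen flux bottle on its drip plate

### The arm

A 6-joint arm with a two-finger parallel gripper is mounted at the origin on a cart in front of the work surface, level with it; the furniture and walls round the work are solid. World frame = base frame: x ahead of the robot, y to its left, z up, the work surface at z = 0. Lengths are in m, angles in rad, forces in N, time in s.
With the tool pointing down it reaches from about 0.35 to 0.775 m from the base axis. Payload 5.5 kg.
Tool frame: the origin (TCP) lies at the very end of the fingers, on their centre line; the grasp point (between the pads) lies 19 mm behind it; z points along the fingers, y is the line along which they close (so a half turn about z gives the same grasp; the last joint's range is limited). The gripper opens to 85 mm and grips with 20 to 120 N. Pads are 22 mm wide; open, the fingers measure 114 mm over their backs; the gripper's body (76 mm by 85 mm) begins 54 mm behind the grasp point. The pads swing forward as they close: fully open they stand 13 mm farther back than shut.
Start: joints at [0.978, 0.313, 0.046, 1.304, 0, 1.431], TCP at [0.252, 0.517, 0.231] pointing down, gripper open.
Joint ranges: [-2.76, 2.76], [-0.86, 1.69], [-1.03, 1.26], [-2.2, 2.34], [-1.47, 1.5], [-3.14, 3.14]. Speed limits (rad/s): [2.57, 2.57, 3.14, 3.14, 3.14, 3.14].

### API

Orientations are given as a unit quaternion [w, x, y, z].
In Python, from workcell import env gives the robot as it stands. The module is installed in compiled form; this text tells all that it offers.
- The arm moves only by the tool jog_arm, never from a script. Its argument "rows" is a list of rows, each a list of 6 numbers: the shift along the world's x, y, z in units of 40 mm (1.0 is 40 mm), then the turn, a rotation vector about the world's x, y, z in units of 6 degrees (1.0 is 6 degrees). In form: [[x, y, z, wx, wy, wz], ...]. A call has 1 to 12 rows; each row is the pose to reach, as a shift and turn from the pose commanded when the call began; what a row does not reach only later rows make up. A row lasts 1/12 s, in which the tool goes at most 41.7 mm and 7.16 degrees, less where a joint would pass 70% of its speed; a pose out of reach is approached as far as the arm can. A call with a gripper value outside its range is refused whole. "jaw" is the gripper command: -1 is fully open, 1 is shut, values between are in proportion, set as the call begins (left out, the last holds). The fingers move at their own pace and stop on an object; "force" is the grip in N (left out, the last holds). Time passes only in rows, so rows that repeat a pose let the fingers close. It gives the time, the measured TCP pose, the force, the opening and the grip force at its end, in the units of the state.
- env.get_state(): the state, without advancing time (a new reading comes with each control period).
- env.read_camera(name): name is "scene" or "top" or "wrist"; returns a dict with "pixels" (384x512x3 uint8, red, green, blue), "mtx" (3x3 intrinsics, pixels), "k1" (the pictures are not rectified: a ray, as slopes to the right and down, at radius r is drawn at 1 + k1 r^2 times it, then the intrinsics apply), "cam_to_world" (4x4, takes a point from camera to world coordinates). Camera axes: x right, y up, looking along -z (the intrinsics and any distortion apply to the point x, -y, -z); pixel columns grow to the right and rows downward; lengths in m; the calibration is good to about 2 mm. A picture is of the moment at which its call begins. There is no depth.
- env.hand_in(): hands the job in; it is judged then, once.
The state is a dict: "clock": time; "joint_pos": joint angles; "qvel": joint speeds; "tau": joint torques, N m; "tcp_pos": TCP position; "orientation": TCP orientation; "wrist_force": force on the tool from outside, world axes, zero at the start; "ft_torque": the same for the moment, N m; "finger_gap": finger opening in m; "grip_force": force on a finger pad.
Only numpy, scipy, OpenCV 4.12 (cv2) and the standard library are available. Lean on these libraries where they do the work, as an engineer would, in place of code of your own. Each camera call takes 0.05 s, during which the arm holds its last target. There are 200 camera calls.

### The job

One of the two small flux bottles has been knocked over and lies on its side. Stand it upright on its base, wholly on the round drip plate, and let go of it. Leave the other bottle, which is standing, and the paste tube as they are.

Things in the scene. Friction and masses are not known exactly. Their poses are not given: they have to be found in the camera images.
- fallen_bottle_mid (a point): Flux bottle lying on its side on the bench: pale cylindrical body 38 mm in diameter, 74 mm long, then a black cap and nozzle (20 narrowing to 12 mm), 118 mm in all, about 0.1 kg. The point is on its axis, 37 mm from the base. Its z axis runs from base to nozzle: level while it lies, nozzle to the robot's left (+y) or left and ahead; straight up once it stands.
- plate_top (a point): Round flat drip plate fixed to the bench, steel face with a dark rubber edge, 80 mm in diameter and 4 mm high. The point is the centre of its top face; z up. A 0.3 m tall machine stands at the robot's right, beyond y = -0.30 and nearer than x = 0.48: keep the hand and wrist off it.
- standing_bottle_mid (a point): The other flux bottle, of the same kind and size, standing upright farther back; not to be disturbed. The point is on its axis, 37 mm above its base; its z axis runs from base to nozzle.
- paste_tube_mid (a point): A flat paste tube, 136 x 40 x 27 mm, lying on the bench farther back; not to be disturbed. The point is its centre, its y axis runs along its length.
Not all that is in view belongs to the job. Leave any pink look-alike of the part that bears fallen_bottle_mid alone. There is more than one size of the part that bears plate_top; the job needs the larger.

How it is judged:
At the end, for the whole second after the job is handed in: The bottle that lay on its side stands on its base on the drip plate, upright to within 10 degrees (nozzle up), its axis within 21 mm of the plate's centre, and is released (angle between fallen_bottle_mid's own z axis and vertical below 0.175 rad and horizontal distance between fallen_bottle_mid and plate_top below 0.021 m and z of fallen_bottle_mid in the frame of plate_top between 0.032 and 0.042 m); the robot touches nothing.
It fails at once if the standing bottle was moved by more than 20 mm or tipped (distance of standing_bottle_mid from where it was at the start of the episode above 0.02 m or angle between standing_bottle_mid's own z axis and vertical above 0.3 rad).
It fails at once if the paste tube was moved by more than 30 mm (distance of paste_tube_mid from where it was at the start of the episode above 0.03 m).
It also fails if it takes over 32 s, if anything falls off the work surface, if the arm or the gripper's body presses on something with over 40 N, if the wrist force passes 120 N, or if a joint passes its speed limit or range.

## Working session

There is one attempt and no reset: what is moved stays moved. The work goes in short steps, Python scripts to look and compute and a tool call to move; the robot and the scene stay as the last step left them, time stands still between calls to the robot, and variables do not carry over. Pictures are saved under pics/ and viewed, at most 10 in all, crops included, and the job is handed in when it is done.

Besides the shell and the picture viewer there is one more tool, called after "Emit:" by a JSON object that holds its "name" and its "arguments", one argument or row to a line. jog_arm: Moves the arm, as the interface text tells. Its arguments: {"type":"object","properties":{"rows":{"type":"array","items":{"type":"array","items":{"type":"number"}}},"jaw":{"type":"number"},"force":{"type":"number"}},"required":["rows"]}

```bash
mkdir -p pics; cat > h.py <<'E'
import numpy as np, cv2
from workcell import env
def snap(n,f):
    c=env.read_camera(n); cv2.imwrite('pics/'+f,cv2.cvtColor(c['pixels'],cv2.COLOR_RGB2BGR))
    np.savez('pics/'+f+'.npz',mtx=c['mtx'],k1=c['k1'],T=c['cam_to_world'],px=c['pixels'])
def ray(f,u,v):
    d=np.load('pics/'+f+'.npz'); K=d['mtx']; k=float(d['k1']); T=d['T']
    p=cv2.undistortPoints(np.array([[[u,v]]],float),K,np.array([k,0,0,0.]))[0,0]
    return T[:3,3],T[:3,:3]@np.array([p[0],-p[1],-1])
def at(f,u,v,z):
    o,r=ray(f,u,v); return o+r*(z-o[2])/r[2]
E
python3 - <<'E'
from h import *
snap('scene','s1.png');snap('top','t1.png')
s=env.get_state();print({k:np.round(v,3) for k,v in s.items()})
a=cv2.imread('pics/s1.png');b=cv2.imread('pics/t1.png')
E
```

```text
{'clock': np.float64(0.1), 'joint_pos': array([ 0.978,  0.314,  0.045,  1.304, -0.   ,  1.431]), 'qvel': array([ 0.   , -0.001,  0.003,  0.001, -0.001,  0.001]), 'tau': array([ 3.0000e-03, -4.8173e+01,  2.9924e+01,  1.3000e-02, -0.0000e+00,
        0.0000e+00]), 'tcp_pos': array([0.251, 0.517, 0.23 ]), 'orientation': array([-0.   ,  0.224,  0.974, -0.001]), 'wrist_force': array([-0.139, -0.119, -0.515]), 'ft_torque': array([-0.007, -0.021, -0.001]), 'grip_force': np.float64(0.0), 'finger_gap': np.float64(0.085)}
```

View pics/s1.png

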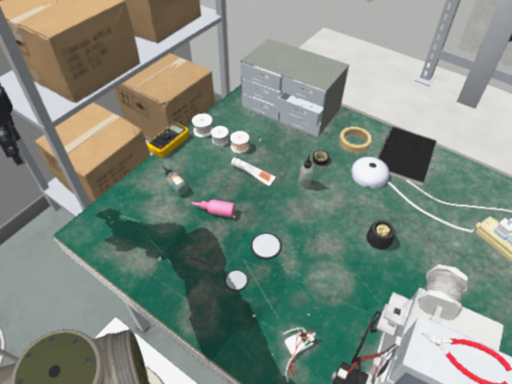

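View pics/t1.png

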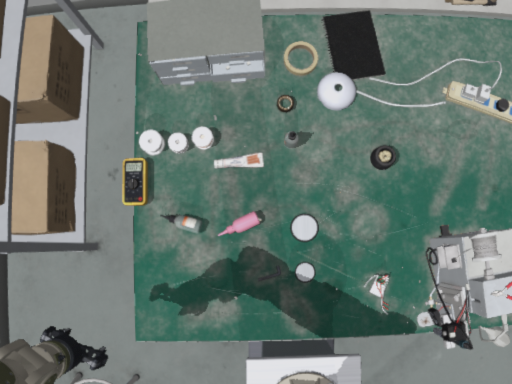

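Top view: the fallen grey bottle lies at about (187,223) with its nozzle at (163,216). The pink decoy is at (240,224), the larger plate at (304,228) and the standing bottle at (292,138). I'll zoom in on the first two and the plate.

```bash
python3 - <<'E'
from h import *
b=cv2.imread('pics/t1.png')[195:265,150:330]
cv2.imwrite('pics/c1.png',cv2.resize(b,None,fx=4.4,fy=4.4,interpolation=cv2.INTER_CUBIC))
for n,u,v,z in [('plate',304.5,227.5,.004),('small',305,272,.004),('base',201,226,.019),('noz',162,216,.019),('pinkN',219,235,.01),('pinkB',263,215,.019)]: print(n,at('t1.png',u,v,z).round(3))
print('plate s',at('s1.png',266,245,.004).round(3), at('s1.png',177,182,.019).round(3),at('t1.png',187,223,.019).round(3))
E
```

```text
plate [ 0.51  -0.012  0.004]
small [ 0.388 -0.009  0.004]
base [0.521 0.274 0.019]
noz [0.552 0.382 0.019]
pinkN [0.496 0.225 0.01 ]
pinkB [0.547 0.102 0.019]
plate s [ 0.513 -0.012  0.004] [0.532 0.31  0.019] [0.531 0.312 0.019]
```

View pics/c1.png

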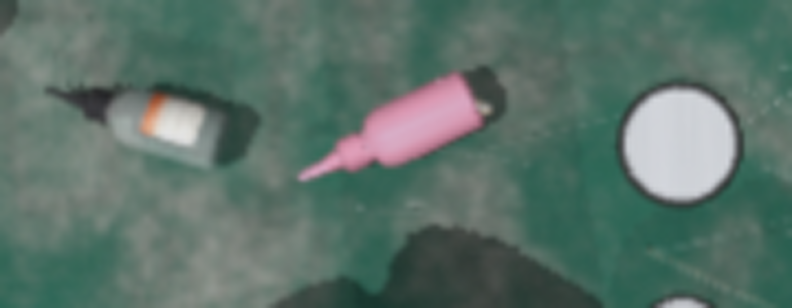

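The crop shows the bottle's base centre at about (199,226), its shoulder at (174.5,218.5) and its tip at (161,215.5). The axis bearing is about 74°. The pink bottle's nozzle is clear of it. I'll grasp with the hand leaning 40° toward the nozzle, so that standing the bottle up leaves the tool pointing 40° below level.

```bash
cat >> h.py <<'E'
from scipy.spatial.transform import Rotation as Rn
def cur():
    s=env.get_state(); q=s['orientation']; return s['tcp_pos'],Rn.from_quat([q[1],q[2],q[3],q[0]])
def frame(y,z):
    y=y/np.linalg.norm(y); z=z/np.linalg.norm(z); return Rn.from_matrix(np.c_[np.cross(y,z),y,z])
def cmd(p,R):
    p0,R0=cur(); return np.r_[(np.array(p)-p0)/.04, np.degrees((R*R0.inv()).as_rotvec())/6].round(2)
E
python3 - <<'E'
from h import *
b0=at('t1.png',199.3,226.1,.019);sh=at('t1.png',174.5,218.4,.019);tip=at('t1.png',160.9,215.5,.019)
print(b0,sh,tip,at('t1.png',186.9,222.2,.019))
a=(tip-b0);a/=np.linalg.norm(a);print(np.degrees(np.arctan2(a[1],a[0])),np.linalg.norm(tip-b0))
a=np.array([.28,.96,0]);t=np.radians(40)
z=-a*np.sin(t)-np.array([0,0,np.cos(t)]);y=np.array([-.96,.28,0])
R=frame(y,z);p=np.array([.531,.309,.0114]);print(z,cmd(p-.13*z,R))
E
```

```text
[0.52129203 0.27840137 0.019     ] [0.54413209 0.34731311 0.019     ] [0.55305493 0.38557192 0.019     ] [0.5328314  0.31273596 0.019     ]
73.4913782851854 0.1117783859323948
[-0.17998053 -0.61707611 -0.76604444] [ 7.58 -3.19 -2.99 -3.04  6.91 15.85]
```

Emit:
{"name": "jog_arm", "arguments": {
  "rows": [
    [2,-0.8,0,-1,2.3,5.3],
    [4,-1.6,-0.5,-2,4.6,10.6],
    [7.6,-3.2,-3,-3.04,6.91,15.85],
    [7.6,-3.2,-3,-3.04,6.91,15.85],
    [7.6,-3.2,-3,-3.04,6.91,15.85],
    [7.6,-3.2,-3,-3.04,6.91,15.85],
    [7.6,-3.2,-3,-3.04,6.91,15.85],
    [7.6,-3.2,-3,-3.04,6.91,15.85],
    [7.6,-3.2,-3,-3.04,6.91,15.85],
    [7.6,-3.2,-3,-3.04,6.91,15.85],
    [7.6,-3.2,-3,-3.04,6.91,15.85],
    [7.6,-3.2,-3,-3.04,6.91,15.85]
  ],
  "jaw": -1,
  "force": 40
}}

```text
clock: 1.1
tcp_pos: [0.5546, 0.3862, 0.1086]
orientation: [-0.236, -0.433, 0.852, -0.175]
wrist_force: [47.7, 36.3, 22.2]
finger_gap: 0.0854
grip_force: 0.0
```

```bash
cat > g.py <<'E'
from h import *
a=np.array([.28,.96,0]);t=np.radians(40)
z=-a*np.sin(t)-np.array([0,0,np.cos(t)]);y=np.array([-.96,.28,0])
R=frame(y,z);p=np.array([.531,.309,.0114])
E
python3 -c "
from g import *
print(env.get_state()['joint_pos'].round(2),cur()[0]);print(cmd(p-.13*z,R))"
```

```text
[ 0.61  1.23  1.27  2.14 -0.27 -0.26] [0.55460188 0.38619018 0.10861527]
[-0.01  0.08  0.06 -0.56  1.26  2.99]
```

Emit:
{"name": "jog_arm", "arguments": {
  "rows": [
    [-0.25,-0.7,0.2,0,0,0],
    [-0.25,-0.7,0.2,-0.56,1.26,2.99],
    [-0.25,-0.7,-0.4,-0.56,1.26,2.99],
    [-0.25,-0.7,-0.7,-0.56,1.26,2.99],
    [-0.25,-0.7,-0.9,-0.56,1.26,2.99],
    [-0.25,-0.7,-0.9,-0.56,1.26,2.99],
    [-0.25,-0.7,-0.9,-0.56,1.26,2.99]
  ]
}}

```text
clock: 1.68
tcp_pos: [0.5444, 0.3599, 0.0747]
orientation: [-0.271, -0.562, 0.754, -0.204]
wrist_force: [0.8, 0.5, 0.4]
finger_gap: 0.0851
grip_force: 0.0
```

```bash
python3 -c "
from g import *
snap('wrist','w1.png');snap('scene','s2.png')
s=env.get_state();print(s['joint_pos'].round(3),cur()[0],s['wrist_force']);print(cmd(p-.08*z,R))
i=np.hstack([cv2.imread('pics/w1.png'),cv2.imread('pics/s2.png')]);cv2.imwrite('pics/m2.png',cv2.resize(i,(800,300)))"
```

```text
[ 0.638  1.132  0.929  1.95  -0.396 -0.522] [0.54525269 0.35990602 0.07625419] [-0.25681666  0.19167639  0.37699631]
[ 0.   -0.04 -0.09 -0.06  0.07  0.05]
```

View pics/m2.png

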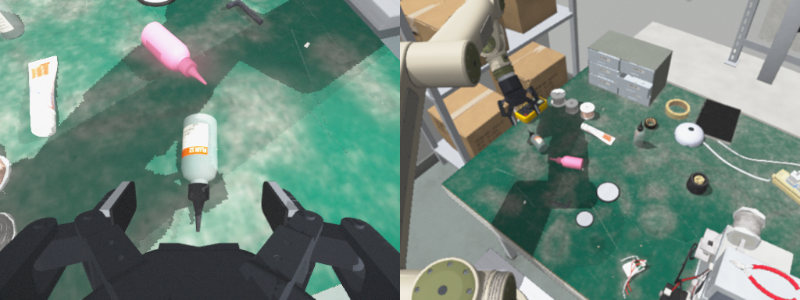

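The wrist view shows the bottle centred between the fingers, with its axis along column 256. The base rim is at about (256,147) and the shoulder at about (255,231). I'll check that against the estimate.

```bash
python3 -c "
from g import *
print(at('w1.png',256,147,.036),at('w1.png',255,231,.019), at('w1.png',252,293,.019))
print(cmd(p,R))"
```

```text
[0.51780255 0.27832051 0.036     ] [0.53782142 0.34221871 0.019     ] [0.55304646 0.38553745 0.019     ]
[-0.36 -1.27 -1.62 -0.06  0.07  0.05]
```

Emit:
{"name": "jog_arm", "arguments": {
  "rows": [
    [-0.1,-0.32,-0.4,-0.06,0.07,0.05],
    [-0.2,-0.64,-0.8,-0.06,0.07,0.05],
    [-0.3,-0.95,-1.2,-0.06,0.07,0.05],
    [-0.35,-1.15,-1.45,-0.06,0.07,0.05],
    [-0.38,-1.27,-1.62,-0.06,0.07,0.05],
    [-0.38,-1.27,-1.62,-0.06,0.07,0.05],
    [-0.38,-1.27,-1.62,-0.06,0.07,0.05]
  ]
}}

```text
clock: 2.37
tcp_pos: [0.53, 0.309, 0.0114]
orientation: [-0.274, -0.564, 0.752, -0.205]
wrist_force: [0.7, -0.4, -0.7]
finger_gap: 0.0859
grip_force: 0.0
```

Emit:
{"name": "jog_arm", "arguments": {
  "rows": [
    [0,0,0,0,0,0],
    [0,0,0,0,0,0],
    [0,0,0,0,0,0],
    [0,0,0,0,0,0],
    [0,0,0,0,0,0],
    [0,0,0,0,0,0],
    [0,0,0,0,0,0],
    [0,0,0,0,0,0]
  ],
  "jaw": 1,
  "force": 40
}}

```text
clock: 3.03
tcp_pos: [0.5296, 0.3097, 0.0106]
orientation: [-0.274, -0.565, 0.751, -0.205]
wrist_force: [1.4, 3.1, 5.2]
finger_gap: 0.0368
grip_force: 40.5
```

Emit:
{"name": "jog_arm", "arguments": {
  "rows": [
    [0,0,0.5,0,0,0],
    [0,0,1.2,0,0,0],
    [0,0,2,0,0,0],
    [0,0,3,1,-0.3,0],
    [0,0,4,2,-0.6,0],
    [0,0,4.5,3,-0.9,0],
    [0,0,4.5,4,-1.2,0],
    [0,0,4.5,5,-1.5,0],
    [0,0,4.5,6,-1.8,0],
    [0,0,4.5,7,-2.1,0],
    [0,0,4.5,7,-2.1,0],
    [0,0,4.5,7,-2.1,0]
  ]
}}

```text
clock: 4.03
tcp_pos: [0.5279, 0.3073, 0.1899]
orientation: [0.026, -0.599, 0.8, 0.017]
wrist_force: [0.2, 0.6, -1.0]
finger_gap: 0.0364
grip_force: 40.1
```

```bash
cat >> g.py <<'E'
n=np.array([.96,-.28,0])
Rup=Rn.from_rotvec(n*np.pi/2)*R
Rf=Rn.from_rotvec([0,0,np.radians(-73.7)])*Rup
E
python3 -c "
from g import *
print(env.get_state()['joint_pos'].round(2));print(cmd([.50,.1,.22],Rf),Rf.as_matrix())"
```

```text
[ 0.37  0.36  0.01  1.18  0.05 -0.91]
[ -0.7   -5.18   0.75   4.99  -6.6  -11.53] [[-6.42787455e-01 -6.94558811e-04  7.66044258e-01]
 [-4.46453798e-04  9.99999759e-01  5.32062918e-04]
 [-7.66044443e-01  1.97487426e-16 -6.42787610e-01]]
```

Emit:
{"name": "jog_arm", "arguments": {
  "rows": [
    [-0.1,-0.5,0.2,0.4,-0.6,-1],
    [-0.2,-1,0.4,0.8,-1.2,-2.1],
    [-0.3,-1.6,0.6,1.3,-1.75,-3.1],
    [-0.4,-2.2,0.75,1.75,-2.3,-4],
    [-0.5,-2.8,0.75,2.2,-2.9,-5],
    [-0.6,-3.4,0.75,2.6,-3.5,-6.1],
    [-0.7,-4,0.75,3.1,-4.1,-7.1],
    [-0.7,-4.5,0.75,3.5,-4.6,-8.1],
    [-0.7,-5,0.75,3.9,-5.2,-9.1],
    [-0.7,-5.5,0.75,4.4,-5.8,-10.1],
    [-0.7,-6,0.75,4.8,-6.4,-11.1],
    [-0.7,-6,0.75,4.99,-6.6,-11.53]
  ]
}}

```text
clock: 5.03
tcp_pos: [0.5048, 0.0674, 0.2255]
orientation: [0.418, 0.004, 0.908, -0.003]
wrist_force: [-3.3, 4.1, -11.0]
finger_gap: 0.0364
grip_force: 40.3
```

```bash
python3 -c "
from g import *
snap('wrist','w3.png');snap('scene','s3.png');snap('top','t3.png')
s=env.get_state();print(s['joint_pos'].round(3),cur()[0],s['wrist_force'],s['finger_gap']);print(cmd([.5,.067,.22],Rf))
i=np.hstack([cv2.imread('pics/w3.png'),cv2.imread('pics/s3.png')]);cv2.imwrite('pics/m3.png',cv2.resize(i,(800,300)))"
```

```text
[-0.032 -0.38  -1.022  0.064  0.025 -0.028] [0.50658607 0.07137498 0.22806251] [-0.03820906  0.90700978 -0.59352562] 0.03675275588474467
[-0.16 -0.11 -0.2   0.04 -0.07 -0.04]
```

View pics/m3.png

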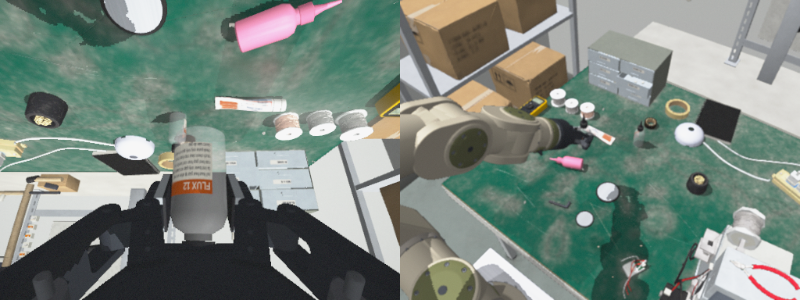

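The bottle is held nozzle up, but j3 is near its fold limit. I'll yaw by -60° so the hand sits on the left, clear of the machine and with more reach, and then go above the plate.

```bash
cat >> g.py <<'E'
Rp=Rn.from_rotvec([0,0,np.radians(-60)])*Rf
P=np.array([.5158,-.0194,.0385])
E
python3 -c "
from g import *
s=env.get_state();print(s['clock'],s['joint_pos'].round(3));print(cmd(P+[0,0,.1],Rp))"
```

```text
5.1833 [-0.032 -0.38  -1.022  0.064  0.025 -0.028]
[  0.23  -2.27  -2.24   0.    -0.09 -10.04]
```

Emit:
{"name": "jog_arm", "arguments": {
  "rows": [
    [0.3,-0.1,0.1,0,0,-0.9],
    [0.4,-0.3,0.1,0,0,-1.9],
    [0.4,-0.5,0.1,0,0,-2.9],
    [0.4,-0.8,0.1,0,0,-3.9],
    [0.4,-1.1,0,0,0,-4.9],
    [0.4,-1.4,0,0,0,-5.9],
    [0.4,-1.7,0,0,0,-6.9],
    [0.4,-2,-0.3,0,0,-7.9],
    [0.4,-2.2,-0.8,0,0,-8.9],
    [0.4,-2.27,-1.3,0,0,-10],
    [0.4,-2.27,-1.7,0,0,-10],
    [0.4,-2.27,-2,0,0,-10]
  ]
}}

```text
clock: 6.18
tcp_pos: [0.5227, -0.0191, 0.1439]
orientation: [0.36, 0.45, 0.789, -0.213]
wrist_force: [-0.7, 0.3, -1.2]
finger_gap: 0.0364
grip_force: 40.4
```

Emit:
{"name": "jog_arm", "arguments": {
  "rows": [
    [0,0,0,0,0,0],
    [0,0,0,0,0,0],
    [0,0,0,0,0,0]
  ]
}}

```text
clock: 6.43
tcp_pos: [0.5221, -0.02, 0.1474]
orientation: [0.362, 0.452, 0.787, -0.211]
wrist_force: [-0.1, -0.1, -1.3]
finger_gap: 0.0366
grip_force: 40.3
```

```bash
python3 -c "
from g import *
snap('scene','s4.png');snap('top','t4.png')
s=env.get_state();print(s['joint_pos'].round(3),cur()[0],s['wrist_force'],s['finger_gap']);print(cmd(P+[0,0,.1],Rp))
a=cv2.imread('pics/s4.png')[130:280,190:340];b=cv2.imread('pics/t4.png')[150:300,230:380]
cv2.imwrite('pics/m4.png',cv2.resize(np.hstack([a,b]),(800,400),interpolation=cv2.INTER_CUBIC))"
```

```text
[ 0.23   0.154 -0.693  0.397 -0.817  1.132] [ 0.52221579 -0.02015351  0.14828482] [-0.11597333  0.1796651  -0.08249399] 0.03652995282369128
[-0.16  0.02 -0.24 -0.04 -0.05 -0.01]
```

View pics/m4.png

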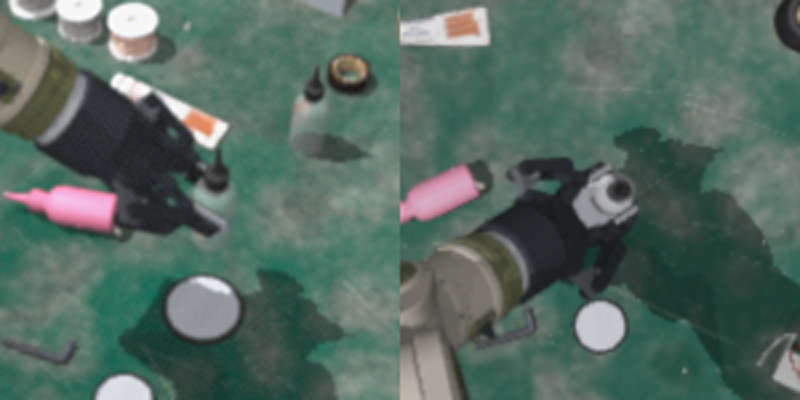

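Both crops show the bottle upright in the grip. The tip is at about (313,220.5) in the top view and (271.4,187) in the scene view. I'll check the offset and tilt.

```bash
python3 -c "
from g import *
print(at('t4.png',312.9,220.5,.233),at('s4.png',271.4,187,.233))
def pr(f,X):
    d=np.load('pics/'+f+'.npz');T=np.linalg.inv(d['T']);c=T[:3,:3]@X+T[:3,3];c=c*[1,-1,-1]
    return cv2.projectPoints(c[None],np.zeros(3),np.zeros(3),d['mtx'],np.array([float(d['k1']),0,0,0.]))[0].ravel()
for z in(.115,.189,.233): X=np.array([.518,-.0127,z]);print(z,pr('t4.png',X),pr('s4.png',X))
print(cmd(P+[0,0,.02],Rp))"
```

```text
[ 0.51853141 -0.01135677  0.233     ] [ 0.51260866 -0.01846383  0.233     ]
0.115 [308.5717563  222.99816728] [268.72606614 217.75536246]
0.189 [311.53608939 221.62451424] [269.83642197 197.552053  ]
0.233 [313.49575244 220.71588139] [270.56226817 184.25823515]
[-0.16  0.02 -2.24 -0.04 -0.05 -0.01]
```

Emit:
{"name": "jog_arm", "arguments": {
  "rows": [
    [-0.16,0.02,-0.6,-0.04,-0.05,0],
    [-0.16,0.02,-1.2,-0.04,-0.05,0],
    [-0.16,0.02,-1.7,-0.04,-0.05,0],
    [-0.16,0.02,-2.1,-0.04,-0.05,0],
    [-0.16,0.02,-2.3,-0.04,-0.05,0],
    [-0.16,0.02,-2.3,-0.04,-0.05,0],
    [-0.16,0.02,-2.3,-0.04,-0.05,0],
    [-0.16,0.02,-2.3,-0.04,-0.05,0]
  ]
}}

```text
clock: 7.2
tcp_pos: [0.5161, -0.0195, 0.0566]
orientation: [0.367, 0.453, 0.785, -0.211]
wrist_force: [0.9, 0.4, -0.4]
finger_gap: 0.0369
grip_force: 40.4
```

```bash
python3 -c "
from g import *
snap('scene','s5.png');snap('top','t5.png')
s=env.get_state();print(s['joint_pos'].round(3),cur()[0],s['wrist_force']);print(cmd(P,Rp))
a=cv2.imread('pics/s5.png')[170:290,200:320];b=cv2.imread('pics/t5.png')[170:290,250:370]
cv2.imwrite('pics/m5.png',cv2.resize(np.hstack([a,b]),(800,400),interpolation=cv2.INTER_CUBIC))"
```

```text
[ 0.238  0.31  -0.811  0.123 -0.825  1.14 ] [ 0.51610929 -0.01950408  0.0565672 ] [ 0.14654703  0.86290105 -1.1767067 ]
[-0.01  0.   -0.45 -0.01  0.02 -0.01]
```

View pics/m5.png

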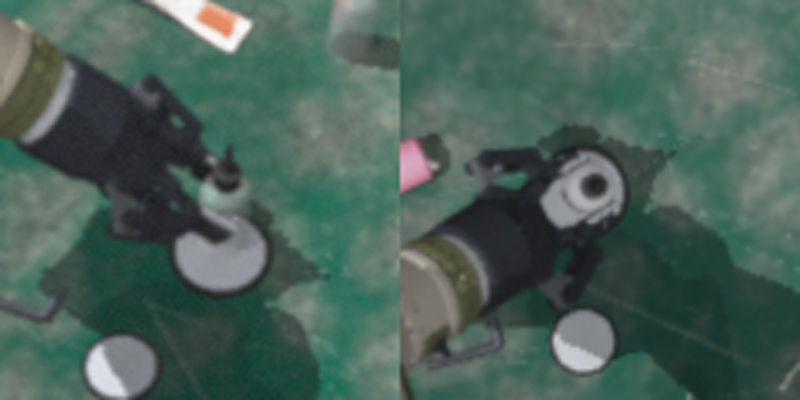

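The bottle is over the plate and upright, and in the top crop the cap sits within the plate. Next I'll lower it gently and check the force at each stage.

Emit:
{"name": "jog_arm", "arguments": {
  "rows": [
    [0,0,-0.15,0,0,0],
    [0,0,-0.25,0,0,0],
    [0,0,-0.32,0,0,0],
    [0,0,-0.38,0,0,0],
    [0,0,-0.38,0,0,0],
    [0,0,-0.38,0,0,0]
  ]
}}

```text
clock: 7.8
tcp_pos: [0.5155, -0.02, 0.0405]
orientation: [0.367, 0.453, 0.785, -0.212]
wrist_force: [-0.3, -0.2, 3.4]
finger_gap: 0.0366
grip_force: 39.8
```

Emit:
{"name": "jog_arm", "arguments": {
  "rows": [
    [0,0,-0.03,0,0,0],
    [0,0,-0.06,0,0,0],
    [0,0,-0.06,0,0,0],
    [0,0,-0.06,0,0,0]
  ]
}}

```text
clock: 8.13
tcp_pos: [0.5161, -0.0202, 0.0402]
orientation: [0.368, 0.452, 0.784, -0.212]
wrist_force: [-7.0, 4.5, 18.8]
finger_gap: 0.0365
grip_force: 40.5
```

It made contact at TCP z of about 0.0405. I'll back off to a light touch and release.

Emit:
{"name": "jog_arm", "arguments": {
  "rows": [
    [0,0,0.05,0,0,0],
    [0,0,0.05,0,0,0],
    [0,0,0.05,0,0,0],
    [0,0,0.05,0,0,0]
  ]
}}

```text
clock: 8.47
tcp_pos: [0.5156, -0.0197, 0.0403]
orientation: [0.367, 0.453, 0.785, -0.211]
wrist_force: [-2.5, 3.1, 8.1]
finger_gap: 0.0364
grip_force: 40.7
```

Emit:
{"name": "jog_arm", "arguments": {
  "rows": [
    [0,0,0,0,0,0],
    [0,0,0,0,0,0],
    [0,0,0,0,0,0],
    [0,0,0,0,0,0],
    [0,0,0,0,0,0],
    [0,0,0,0,0,0],
    [0,0,0,0,0,0],
    [0,0,0,0,0,0]
  ],
  "jaw": -1
}}

```text
clock: 9.13
tcp_pos: [0.515, -0.0198, 0.0395]
orientation: [0.366, 0.453, 0.785, -0.211]
wrist_force: [0.3, -0.1, -0.5]
finger_gap: 0.085
grip_force: 0.0
```

```bash
python3 -c "
from g import *
print(cur()[1].as_matrix()[:,2])"
```

```text
[ 0.38311548 -0.66287475 -0.64328812]
```

Emit:
{"name": "jog_arm", "arguments": {
  "rows": [
    [-0.12,0.2,0.2,0,0,0],
    [-0.31,0.53,0.51,0,0,0],
    [-0.54,0.93,0.9,0,0,0],
    [-0.77,1.33,1.29,0,0,0],
    [-1.0,1.72,1.67,0,0,0],
    [-1.15,1.99,1.93,0,0,0],
    [-1.15,2.3,2.3,0,0,0],
    [-1.15,2.6,2.6,0,0,0],
    [-1.15,2.6,2.6,0,0,0],
    [-1.15,2.6,2.6,0,0,0]
  ]
}}

```text
clock: 9.97
tcp_pos: [0.4697, 0.085, 0.1439]
orientation: [0.366, 0.452, 0.786, -0.21]
wrist_force: [-0.6, -0.4, -0.5]
finger_gap: 0.0858
grip_force: 0.0
```

```bash
python3 -c "
from g import *
snap('scene','s6.png');snap('top','t6.png')
s=env.get_state();print(s['joint_pos'].round(3),cur()[0],s['wrist_force'])
a=cv2.imread('pics/s6.png')[130:290,190:350];b=cv2.imread('pics/t6.png')[130:290,230:390]
cv2.imwrite('pics/m6.png',cv2.resize(np.hstack([a,b]),(800,400),interpolation=cv2.INTER_CUBIC))"
```

```text
[ 0.497  0.236 -0.583  0.721 -0.871  1.527] [0.46853016 0.08371183 0.14271318] [-0.40576465  0.14687979  0.04018932]
```

View pics/m6.png

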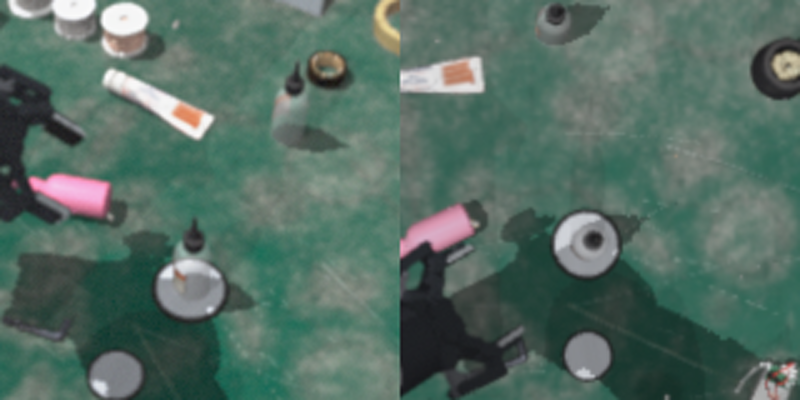

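The bottle stands upright on the plate. Its tip is at about (308,225.6), against about (309,225) expected for the plate centre, so it is within roughly 4 mm. The hand is clear and nothing else has moved.

```bash
python3 -c "
from workcell import env
print(env.hand_in())"
```

```text
the job is handed in; nothing more can be done
None
```

The fallen flux bottle is standing upright and released on the larger drip plate, about 4 mm off centre by the last picture. The other bottle and the paste tube weren't touched, and I handed the job in at about 10 s; the hand-in gave no verdict.

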